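# Clamp the sample box on the bench shaker

### The job

The closed sample box already stands on the shaker's platform; clamp it down ready for shaking, all by pushing: nothing needs to be gripped. Push the swung-out clamp strap round with a finger until its rubber foot stands above the ring in the middle of the box's lid, then push the raised cam lever fully down, so that the foot bears on the lid inside the ring. Leave the box down in its place between the corner stops and the things around the shaker where they stand.

Things in the scene. Friction and masses are not known exactly. Their poses are not given: they have to be found in the camera images.
- shaker: Off-white bench shaker, fixed; place and yaw vary. Housing 225 (x) by 210 (y) mm, top at 76 mm; low control panel on its -x side, to x = -150 mm. Aluminium platform, top 90 mm above the work surface, with low corner stops for the box; clamp post upright at x = 0, y = -92 mm. Origin: on the work surface, below the middle of the box's place; z up.
- sample_box: Closed square plastic sample box, 133 by 133 by 52 mm, 0.3 to 0.6 kg, pale, loose, standing between the corner stops (about 1.5 mm play) on the platform; lid top 142 mm above the work surface. Origin: centre of its underside, z up.
- lid_center (a point): Middle of the lid's top face, centre of the thin grey ring (52 mm across, flat) marked on the lid.
- strap: Dark steel bar, 24 wide, 12 mm thick, level, reaching 130 mm from the post's axis. Released, its underside is 160 mm above the work surface (18 mm above the lid); the cam lowers it 5.5 mm. 92 mm out a spindle passes through (nut and spindle top at 185 mm) and carries a rubber foot, 22 mm across. Origin: on the post's axis at the strap's underside; y along the strap to its free end, z up.
- foot (a point): Middle of the underside of the strap's rubber foot, 92 mm from the post axis; 1.4 to 2.5 mm above the lid with the lever up. The foot springs up into the strap, about 4 N per mm, so a closed clamp presses on the lid with some 10 N.
- strap_end (a point): On the strap's top face, midway across, 118 mm from the post axis and 12 mm short of the free end.
- clamp_arm (a joint): Angle of strap and lever together about the upright post, rad. 0: strap along the shaker's +y, foot over the middle of the box's place; positive: swung counter-clockwise seen from above, towards the shaker's -x side (1.57: along -x). Starts 1.15 to 1.95. Light friction (0.07 N m); no stop at 0 (limits -0.8 and 2.3); stays where it is left.
- cam_lever (a joint): Lever angle, rad. 0: fully raised, 1.0 rad (57 degrees) above level; 1.0: fully down, level, on its stop. Starts 0 to 0.2, stays where it is left; stiff, 0.4 N m (about 6 N at its grip). It swings in the upright plane through the strap's length and points away from the strap's free end.
- lever_pivot (a point): Centre of the lever's pivot pin, on the post's axis, 186 mm above the work surface; fork and cam around it reach 12 mm to either side along the strap and 17 mm across it, and 198 mm high.
- lever_tip (a point): End of the lever, on its centre line 88 mm from the pivot. The outer 46 mm of the lever are a black plastic grip 24 mm wide and 11 mm thick; the shank inside it is 12 mm wide and 8 mm thick.
- reagent_bottle: Bystander: loose capped bottle, 58 mm across and 115 mm tall, standing beside the shaker. Origin: centre of its underside.
- specimen_jar: Bystander: loose screw-cap jar, 54 mm across and 68 mm tall, standing beside the shaker. Origin: centre of its underside.
- marker_pen: Bystander: loose pen, 116 mm long and 14 mm thick, lying beside the shaker. Origin: middle of its underside, x along the pen.
- tube_rack: Bystander: loose grey rack of small capped tubes, 75 by 165 by 42 mm, tubes to 70 mm, beyond the shaker. Origin: centre of its underside.
Mind the look-alikes: they are no part of the job. Of the things that look like the sample_box, the smaller one is meant.

How it is judged:
By the outcome, as a careful person would: the job done as asked, in the order asked, and still so for the second after the job is handed in, with the robot touching nothing.
It also fails if it takes over 51 s, if anything falls off the work surface, if the arm or the gripper's body presses on something with over 40 N, if the wrist force passes 120 N, or if a joint passes its speed limit or range.

### The arm

A 6-joint arm with a two-finger parallel gripper is mounted at the origin on the work surface. World frame = base frame: x ahead of the robot, y to its left, z up, the work surface at z = 0. Lengths are in m, angles in degrees, forces in N, time in s.
With the tool pointing down it reaches from about 0.375 to 0.9 m from the base axis. Payload 3.1 kg.
Tool frame: the origin (TCP) lies on the centre line of the jaws, within the pads' length; the fingertips stand 22 mm ahead of it and the grasp point (between the pads) lies 3 mm ahead of it; y points along the fingers, z is the direction in which the jaws open and shut, and the axes are right-handed (so a half turn about y gives the same grasp; the last joint's range is limited). The gripper opens to 87 mm and grips with 3 to 60 N. Pads are 19 mm wide; open, the fingers measure 117 mm over their backs; the gripper's body (75 mm by 190 mm) begins 51 mm behind the grasp point.
Start: joints at [59.043, 30.224, 82.088, -0, 67.689, -10.227], TCP at [0.221, 0.585, 0.245] pointing down, gripper open.
Joint ranges: [-176.69, 176.69], [-43.24, 126.21], [12.49, 139.97], [-82, 262], [0, 151.66], [-163.58, 163.58]. Speed limits (degrees/s): [159.86, 159.86, 180, 180, 180, 180].

### API

Orientations are given as a 3x3 rotation matrix whose columns are the frame's x, y, z axes.
In Python, from rig import bot gives the robot as it stands.
- The arm moves only by the tool jog_arm, never from a script. Its argument "motion" is one flat list of numbers, 6 for each row, row after row: the shift along the tool's x, y, z in mm, then the turn, a rotation vector about the tool's x, y, z in degrees. A call has 1 to 20 rows; each row is the pose to reach, as a shift and turn from the pose commanded when the call began, along the tool's axes at that moment; what a row does not reach only later rows make up. A row lasts 1/8 s, in which the tool goes at most 62.5 mm and 10.7 degrees, less where a joint would pass 70% of its speed; a pose out of reach is approached as far as the arm can. A call with a gripper value outside its range is refused whole. "gripper" is the opening, from 0 (shut) to 1 (fully open), set as the call begins (left out, the last holds). The fingers move at their own pace and stop on an object; the grip force is fixed at half the most. Time passes only in rows, so rows that repeat a pose let the fingers close. It gives the time, the measured TCP pose, the force and the opening at its end, in the units of the state.
- bot.read_state(): the state, without advancing time (a new reading comes with each control period).
- bot.capture(name): name is "scene" or "top" or "wrist"; returns (picture, depth): 384x512x3 uint8, red, green, blue; 384x512 float32, m along the optical axis (not along the pixel's ray), 0 where there is no reading.
- bot.get_calibration(name): a dict with "mtx" (3x3 intrinsics, pixels), "k1" (the pictures are not rectified: a ray, as slopes to the right and down, at radius r is drawn at 1 + k1 r^2 times it, then the intrinsics apply), "pose" (4x4, takes a point from camera to world coordinates); the wrist camera has in their place "hand_eye" (4x4, takes a point from camera to tool coordinates, whose origin is the TCP and whose axes are the tool frame's). Camera axes: x right, y up, looking along -z (the intrinsics and any distortion apply to the point x, -y, -z); pixel columns grow to the right and rows downward; lengths in m; the calibration is good to about 2 mm. A picture is of the moment at which its call begins: read the wrist's pose just before it. get_calibration takes no time and is no camera call.
- bot.hand_in(): hands the job in, once; it reports no verdict.
The state is a dict: "time_s": time; "joint_positions": joint angles; "qvel": joint speeds; "tau": joint torques, N m; "position": TCP position; "tcp_rot": TCP orientation; "force": force on the tool from outside, world axes, zero at the start; "moment": the same for the moment, N m; "opening": opening from 0.0 (shut) to 1.0 (fully open).
Only numpy, scipy, OpenCV 4.12 (cv2) and the standard library are available. Lean on these libraries where they do the work, as an engineer would, in place of code of your own. Each camera call takes 0.05 s, during which the arm holds its last target.

## Working session

There is one attempt and no reset: what is moved stays moved. The work goes in short steps, Python scripts to look and compute and a tool call to move; the robot and the scene stay as the last step left them, time stands still between calls to the robot, and variables do not carry over. Pictures are saved under pics/ and viewed, and the job is handed in when it is done.

Besides the shell and the picture viewer there is one more tool, called after "Call:" by a JSON object that holds its "fn" and its "kwargs". jog_arm: Moves the arm, as the interface text tells. Its arguments: {"type":"object","properties":{"motion":{"type":"array","items":{"type":"number"}},"gripper":{"type":"number"}},"required":["motion"]}

```bash
ls; mkdir -p pics; python3 - <<'E'
from rig import bot
import cv2,numpy as np
s=bot.read_state();print({k:np.round(v,3).tolist() for k,v in s.items()})
for n in("scene","top"):
    p,d=bot.capture(n);cv2.imwrite(f"pics/{n}0.png",p[:,:,::-1]);np.savez(f"pics/{n}0.npz",p=p,d=d)
    c=bot.get_calibration(n);print(n,c)
print(bot.get_calibration("wrist"))
E
```

```text
pics
{'time_s': 0.0, 'joint_positions': [59.044, 30.279, 82.156, -0.001, 67.69, -10.227], 'qvel': [-0.042, -0.059, -0.045, -0.021, -0.002, -0.033], 'tau': [-0.0, -44.004, -17.66, 0.063, 0.058, -0.0], 'position': [0.221, 0.584, 0.244], 'tcp_rot': [[0.935, -0.001, 0.354], [-0.354, -0.002, 0.935], [-0.0, -1.0, -0.002]], 'force': [0.137, 0.512, -0.678], 'moment': [0.034, -0.001, -0.006], 'opening': 1.003}
scene {'mtx': array([[346.88370509,   0.        , 257.38789043],
       [  0.        , 346.88370509, 186.03024609],
       [  0.        ,   0.        ,   1.        ]]), 'k1': 0.027073772457836216, 'pose': array([[ 0.76613366, -0.47976732,  0.4276243 ,  0.98672385],
       [ 0.64266908,  0.57601344, -0.50515836, -0.47319112],
       [-0.00395887,  0.66183974,  0.7496349 ,  0.83987111],
       [ 0.        ,  0.        ,  0.        ,  1.        ]])}
top {'mtx': array([[436.1244229 ,   0.        , 260.35175403],
       [  0.        , 436.1244229 , 191.69925776],
       [  0.        ,   0.        ,   1.        ]]), 'k1': 0.04287714583602127, 'pose': array([[ 0.01654599,  0.99277465, -0.1188475 ,  0.48554084],
       [-0.9995341 ,  0.01947232,  0.02350357,  0.01431572],
       [ 0.02564799,  0.11840324,  0.9926343 ,  1.1815953 ],
       [ 0.        ,  0.        ,  0.        ,  1.        ]])}
{'mtx': array([[292.82958549,   0.        , 254.61393825],
       [  0.        , 292.82958549, 194.56801298],
       [  0.        ,   0.        ,   1.        ]]), 'k1': -0.06447521163594983, 'hand_eye': array([[-3.87221168e-04, -9.66140914e-01, -2.58014700e-01,
        -7.01758970e-02],
       [-1.10597231e-03,  2.58014975e-01, -9.66140285e-01,
        -1.40497571e-01],
       [ 9.99999313e-01, -8.87528564e-05, -1.16843396e-03,
        -9.09414734e-04],
       [ 0.00000000e+00,  0.00000000e+00,  0.00000000e+00,
         1.00000000e+00]])}
```

View pics/scene0.png

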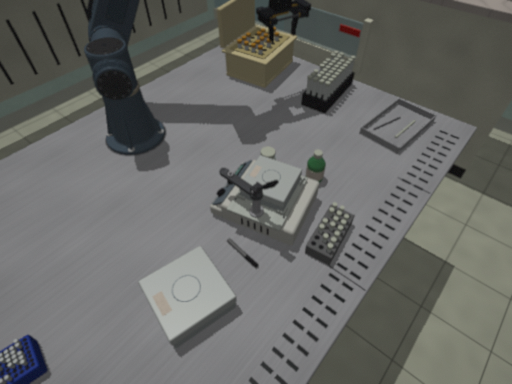

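View pics/top0.png

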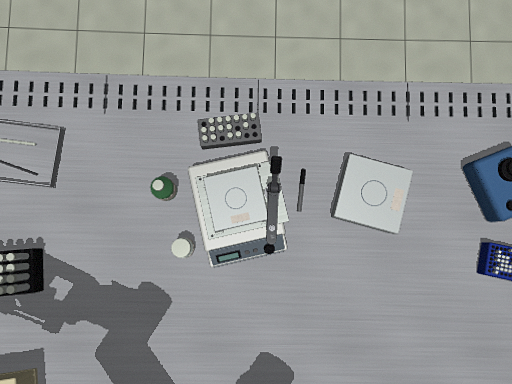

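The shaker is near px (235,205) in the top view. Its panel faces the robot, and the post is on the right at about (275,187). The strap points down toward (269,248) and the lever up toward (276,155). I'll measure these next.

```bash
cat > h.py <<'E'
import numpy as np,cv2
from rig import bot
def rays(n,uv,cal=None,pose=None):
    c=cal or bot.get_calibration(n);K=c["mtx"]
    uv=np.asarray(uv,float).reshape(-1,1,2)
    q=cv2.undistortPoints(uv,K,np.array([c["k1"],0,0,0,0.])).reshape(-1,2)
    P=c["pose"] if pose is None else pose
    d=np.c_[q[:,0],-q[:,1],-np.ones(len(q))]
    return P[:3,3],d@P[:3,:3].T
def plane(n,uv,z,pose=None):
    o,d=rays(n,uv,pose=pose);return o+d*((z-o[2])/d[:,2])[:,None]
def depthpts(n,uv,dep,pose=None):
    o,d=rays(n,uv,pose=pose);return o+d*np.asarray(dep)[:,None]
def wpose(s):
    T=np.eye(4);T[:3,:3]=s["tcp_rot"];T[:3,3]=s["position"]
    return T@bot.get_calibration("wrist")["hand_eye"]
E
python3 - <<'E'
from h import *
z=np.load("pics/top0.npz");p,d=z["p"],z["d"]
v,u=np.mgrid[130:280,140:320];uv=np.c_[u.ravel(),v.ravel()]
P=depthpts("top",uv,d[v,u].ravel()).reshape(*u.shape,3)
H=np.clip(P[:,:,2]*1000,0,250).astype(np.uint8)
np.set_printoptions(linewidth=200,suppress=True,precision=3)
a=cv2.resize(p[130:280,140:320,::-1],None,fx=4,fy=4,interpolation=cv2.INTER_CUBIC)
cv2.imwrite("pics/topz.png",a)
cv2.imwrite("pics/toph.png",cv2.applyColorMap(cv2.resize(H,None,fx=4,fy=4,interpolation=0),cv2.COLORMAP_JET))
print(H[10:125:3,126:152:2]) # cols 266..292
zs=np.load("pics/scene0.npz")
cv2.imwrite("pics/scenez.png",cv2.resize(zs["p"][135:245,195:335,::-1],None,fx=5,fy=5,interpolation=cv2.INTER_CUBIC))
# lid
m=(H>130)&(H<152)
print("lid pts",m.sum(),np.median(P[m],0))
c=m.astype(np.uint8);c=cv2.morphologyEx(c,cv2.MORPH_OPEN,np.ones((5,5)))
k=max(cv2.findContours(c,0,1)[0],key=cv2.contourArea);print(cv2.minAreaRect(k), cv2.boxPoints(cv2.minAreaRect(k))+[140,130])
E
```

```text
[[  3   1   1   4   0   0   7   2   0   0   0   0   0]
 [  2   0   0   0   0   1   0   1   0   2   4   2   3]
 [  0   0   1   0   2   2   2   0   0   0   0   0   1]
 [  0   0   0   0   2   3   0   0   0   0   0   0   0]
 [ 75   0   0   6   1   2   1   2   0   0   0   0   0]
 [ 74   0   1   1   0   1   0   0   1   1   2   0   1]
 [ 76  70   2 250 250 250 250 250   0   0   0   1   0]
 [ 78  90  89 248 246 247 248 248   0   0   1   0   0]
 [ 89  86  89 238 240 243 244 241   2   0   0   1   1]
 [ 91  91 250 233 234 237 232 233   1   1   0   0   0]
 [ 90  91 224 229 225 230 228 226   4   0   2   2   0]
 [ 85  91  90 220 219 220 223   2   0   2   0   0   0]
 [ 87  91  91 216 212 213  93   0   1   2   2   0   2]
 [ 89  94  89 208 209 208  92   3   2   0   0   1   0]
 [ 91  91 173 201 199 203  90   3   0   0   0   0   1]
 [ 90 192 186 195 193 197 197  92   0   0   0   0   1]
 [167 196 191 196 194 199 191 187   0   4   1   0   1]
 [ 94 189 191 192 190 190 192  86   2   0   0   0   0]
 [ 94 171 169 172 174 172 169  88  91   0   6   0   1]
 [ 97 174 169 170 172 171  90  89  88   0   0   0   0]

[... 551 characters left out ...]
[ 75 172 176 177 166 168  75  78  76  75   4   0   0]
 [163 169 170 173 169 169  76  75  76  75   0   0   0]
 [168 171 170 250 173 171  75  74  73  43   0   0   0]
 [170 171 173 170 169 170  72  70  70  45   0   0   2]
 [ 72 171 167 170 169  65  66  61  66  48  41   0   0]
 [ 71  74  78  72  61  55  56  57  48  46  41   1   0]
 [ 76  71  72  76  70  50  50  45  48  48  42   0   0]
 [ 67  66  65  66  48  45  43  40  41   2   0   0   0]
 [ 45  40   0   1   0   0   0   2   1   1   0   0   0]]
lid pts 3046 [0.593 0.049 0.142]
((95.54705047607422, 68.2117691040039), (55.3172721862793, 55.642669677734375), 77.47119140625) [[202.388 177.247]
 [256.706 165.176]
 [268.706 219.176]
 [214.388 231.247]]
```

View pics/topz.png

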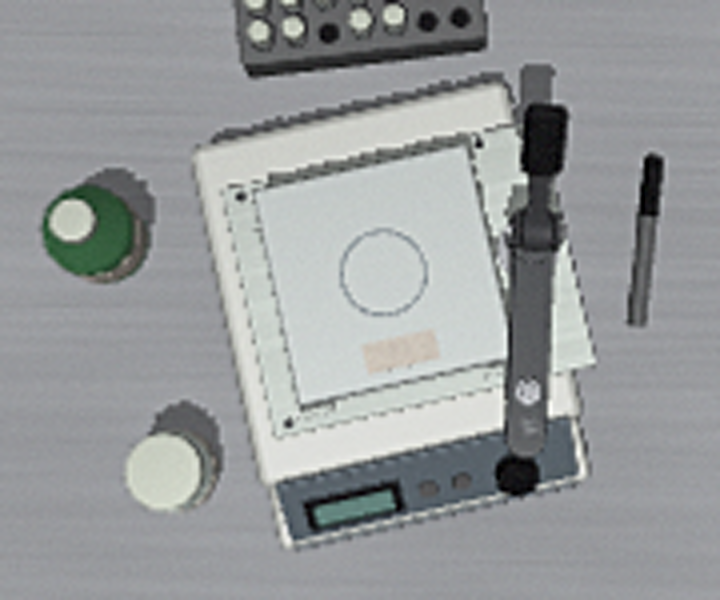

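View pics/scenez.png

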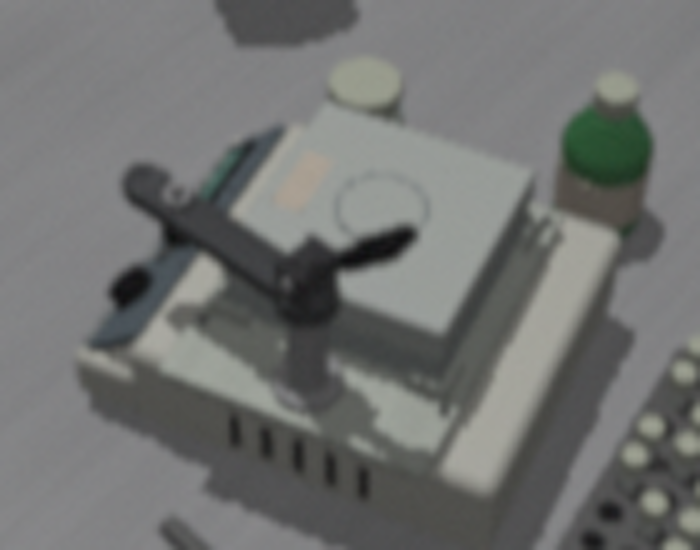

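View pics/toph.png

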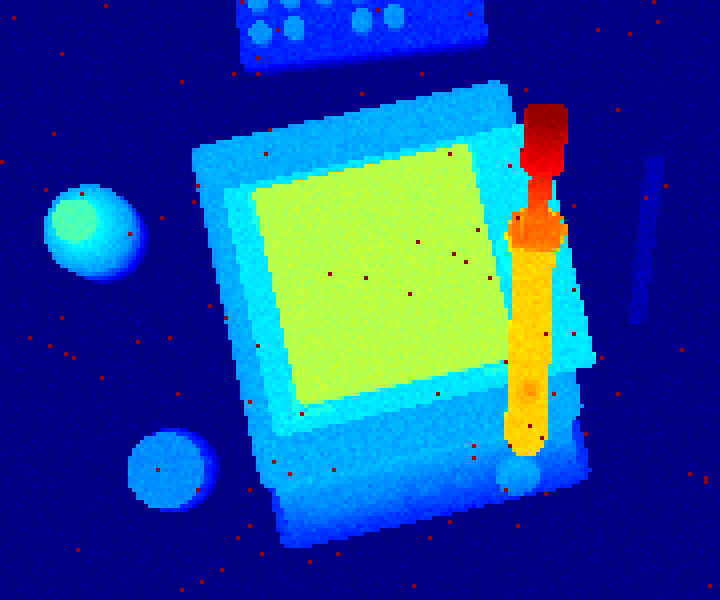

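```bash
python3 - <<'E'
from h import *
np.set_printoptions(suppress=True,precision=4)
z=np.load("pics/top0.npz");p,d=z["p"],z["d"]
v,u=np.mgrid[130:280,140:320];uv=np.c_[u.ravel(),v.ravel()]
P=depthpts("top",uv,d[v,u].ravel()).reshape(*u.shape,3);Z=P[:,:,2]
def rect(m,zp,k=3):
    c=cv2.morphologyEx(m.astype(np.uint8),cv2.MORPH_OPEN,np.ones((k,k)))
    k=max(cv2.findContours(c,0,1)[0],key=cv2.contourArea)[:,0,:]
    W=plane("top",k+[140,130],zp)[:,:2]
    r=cv2.minAreaRect((W*1000).astype(np.float32));return r,W
rl,_=rect((Z>.13)&(Z<.152),.142);print("lid",rl)
# strap
m=(Z>.162)&(Z<.18)
rs,W=rect(m,.172);print("strap",rs)
b=cv2.boxPoints(rs);print(b)
# platform+lid
rp,_=rect((Z>.083)&(Z<.152),.09);print("plat",rp)
rh,_=rect((Z>.07)&(Z<.152),.076);print("housing",rh)
# ring: dark pixels on the lid
g=cv2.cvtColor(p,cv2.COLOR_RGB2GRAY)[130:280,140:320].astype(int)
mm=(Z>.13)&(Z<.152);mm=cv2.erode(mm.astype(np.uint8),np.ones((5,5)))
bg=cv2.medianBlur(g.astype(np.uint8),11).astype(int)
yy,xx=np.nonzero(((bg-g)>15)&(np.hypot(u-236,v-198)<15))
R=plane("top",np.c_[xx+140,yy+130],.142)[:,:2]
A=np.c_[2*R,np.ones(len(R))];s=np.linalg.lstsq(A,(R**2).sum(1),rcond=None)[0]
c=s[:2];print("ring",c,np.sqrt(s[2]+c@c)*2,len(R))
# lever grip
mg=Z>.205;i=cv2.morphologyEx(mg.astype(np.uint8),cv2.MORPH_OPEN,np.ones((3,3)))>0
Q=P[i];Q=Q[Q[:,2]<.27];print("lever",Q.min(0),Q.max(0));
i0=np.argsort(Q[:,2]);print(Q[i0[:25]].mean(0),Q[i0[-25:]].mean(0))
mv=(Z>.182)&(Z<.2)&(v>170);i=cv2.morphologyEx(mv.astype(np.uint8),cv2.MORPH_OPEN,np.ones((3,3)))>0
print("pivot",P[i].mean(0))
E
```

```text
lid ((593.7783813476562, 48.75559997558594), (132.90274047851562, 132.52749633789062), 13.913094520568848)
strap ((546.9140625, -37.366546630859375), (24.09416389465332, 118.10160064697266), 88.23974609375)
[[487.5211 -47.5941]
 [605.567  -51.2218]
 [606.3071 -27.139 ]
 [488.2612 -23.5113]]
plat ((596.201416015625, 40.554962158203125), (159.74798583984375, 193.6609344482422), 13.817436218261719)
housing ((591.4833984375, 47.258819580078125), (233.22747802734375, 210.57989501953125), 13.523303031921387)
ring [0.5943 0.0492] 0.05034497892397074 83
lever [ 0.6309 -0.0528  0.2076] [ 0.6765 -0.029   0.2556]
[ 0.6348 -0.0397  0.2119] [ 0.6717 -0.0412  0.2524]
pivot [ 0.6131 -0.0402  0.1941]
```

```bash
cat >> h.py <<'E'
C=np.array([.5943,.0490]);YAW=np.radians(13.9)
POST=C-.092*np.array([-np.sin(YAW),np.cos(YAW)])
def fing(th,off,r=.110):
    t=np.radians(th);return POST+r*np.array([np.cos(t),np.sin(t)])-off*np.array([np.sin(t),-np.cos(t)])
def rows(cmd,tg):
    x,y,z,w=cmd;a=np.radians(w);s,c=np.sin(a),np.cos(a)
    for t in tg:
        d=np.array(t[:3])-[x,y,z]
        print("%.0f,%.0f,%.0f,0,%.1f,0,"%(1000*(d[0]*s-d[1]*c),-1000*d[2],1000*(d[0]*c+d[1]*s),-(t[3]-w)))
E
python3 - <<'E'
from h import *
print(POST)
st=np.array([.221,.585,.245,69.27])
e=np.r_[fing(178.2,.055),.235,88.2];print(e)
m=np.r_[.38,.2,.3,80]
T=[st+(m-st)*k/8 for k in range(1,9)]+[m+(e-m)*k/7 for k in range(1,8)]
rows(st,T+[e,e])
E
```

```text
[ 0.61640098 -0.04030592]
[ 0.50472767 -0.09182359  0.235      88.2       ]
36,-7,-38,0,-1.3,0,
71,-14,-76,0,-2.7,0,
107,-21,-114,0,-4.0,0,
142,-27,-152,0,-5.4,0,
178,-34,-190,0,-6.7,0,
214,-41,-228,0,-8.0,0,
249,-48,-266,0,-9.4,0,
285,-55,-304,0,-10.7,0,
316,-46,-336,0,-11.9,0,
348,-36,-369,0,-13.1,0,
379,-27,-402,0,-14.2,0,
411,-18,-435,0,-15.4,0,
442,-9,-467,0,-16.6,0,
474,1,-500,0,-17.8,0,
505,10,-533,0,-18.9,0,
505,10,-533,0,-18.9,0,
505,10,-533,0,-18.9,0,
```

Call:
{"fn": "jog_arm", "kwargs": {"motion": [15, -3, -16, 0, -0.5, 0, 36, -7, -38, 0, -1.3, 0, 71, -14, -76, 0, -2.7, 0, 107, -21, -114, 0, -4, 0, 142, -27, -152, 0, -5.4, 0, 178, -34, -190, 0, -6.7, 0, 214, -41, -228, 0, -8, 0, 249, -48, -266, 0, -9.4, 0, 285, -55, -304, 0, -10.7, 0, 316, -46, -336, 0, -11.9, 0, 348, -36, -369, 0, -13.1, 0, 379, -27, -402, 0, -14.2, 0, 411, -18, -435, 0, -15.4, 0, 442, -9, -467, 0, -16.6, 0, 474, 1, -500, 0, -17.8, 0, 495, 7, -522, 0, -18.5, 0, 505, 10, -533, 0, -18.9, 0, 505, 10, -533, 0, -18.9, 0, 505, 10, -533, 0, -18.9, 0], "gripper": 0}}

```text
time_s: 2.48
position: [0.5041, -0.0915, 0.2346]
tcp_rot: [[1.0, -0.001, 0.031], [-0.031, 0.001, 1.0], [-0.001, -1.0, 0.001]]
force: [-0.3, 0.3, -0.1]
opening: 0.005
```

```bash
python3 - <<'E'
from h import *
s=bot.read_state();print({k:np.round(v,4).tolist() for k,v in s.items()})
for n in("scene","top","wrist"):
    p,d=bot.capture(n);cv2.imwrite(f"pics/{n}1.png",p[:,:,::-1]);np.savez(f"pics/{n}1.npz",p=p,d=d)
a=cv2.imread("pics/scene1.png")[90:250,170:350];a=cv2.resize(a,None,fx=4,fy=4,interpolation=2);cv2.imwrite("pics/scene1z.png",a)
E
```

```text
{'time_s': 2.475, 'joint_positions': [-22.8141, 22.3747, 98.6912, 0.0255, 58.9982, -111.0379], 'qvel': [0.4894, -0.3813, 0.1613, -0.1304, -0.3005, -0.1033], 'tau': [-0.435, -34.8581, -15.5003, -0.0708, 0.0357, 0.0008], 'position': [0.5041, -0.0915, 0.2346], 'tcp_rot': [[0.9995, -0.0009, 0.0312], [-0.0312, 0.0008, 0.9995], [-0.0009, -1.0, 0.0008]], 'force': [-0.2812, 0.2572, -0.1452], 'moment': [0.0524, 0.0238, -0.0085], 'opening': 0.0048}
```

View pics/scene1z.png

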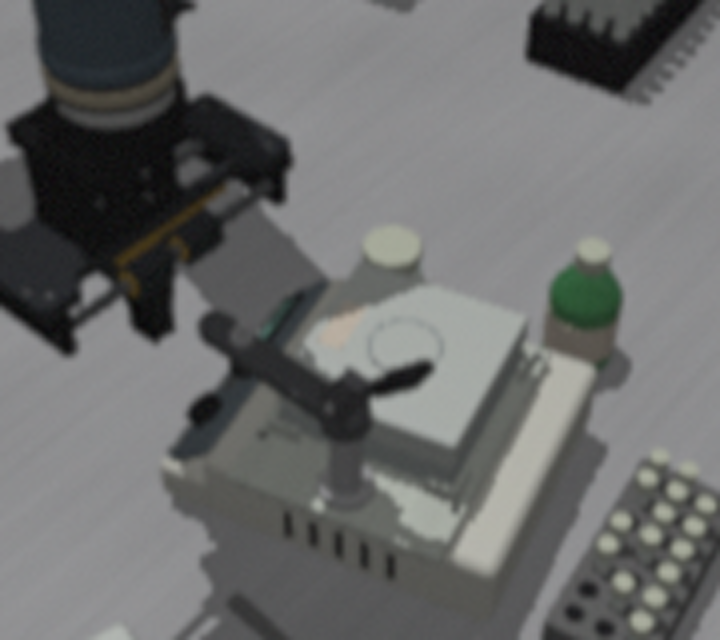

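View pics/wrist1.png

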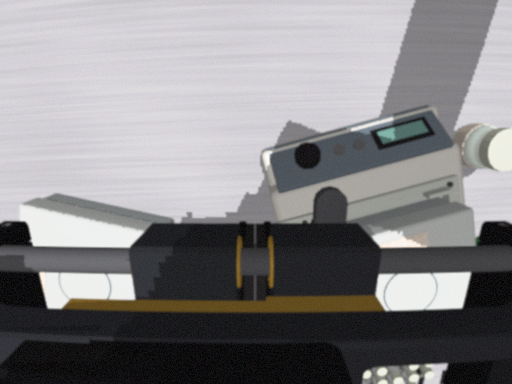

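```bash
python3 - <<'E'
from h import *
st=np.array([.5047,-.0918,.235,88.2])
T=[np.r_[fing(178.2,.055),.235-.057*k/4,88.2] for k in range(1,5)]
T+=[np.r_[fing(178.2,.055-.028*k/2),.178,88.2] for k in(1,2)]
for th in np.linspace(178.2,142.2,13)[1:]: T.append(np.r_[fing(th,.027),.178,th-90])
T.append(T[-1]); rows(st,T); print(T[-1])
E
```

```text
0,14,-0,0,-0.0,0,
0,28,-0,0,-0.0,0,
0,43,-0,0,-0.0,0,
0,57,-0,0,-0.0,0,
0,57,14,0,-0.0,0,
0,57,28,0,-0.0,0,
-1,57,34,0,3.0,0,
-2,57,40,0,6.0,0,
-3,57,46,0,9.0,0,
-3,57,51,0,12.0,0,
-3,57,57,0,15.0,0,
-3,57,63,0,18.0,0,
-2,57,69,0,21.0,0,
-1,57,75,0,24.0,0,
-0,57,81,0,27.0,0,
1,57,87,0,30.0,0,
3,57,92,0,33.0,0,
5,57,98,0,36.0,0,
5,57,98,0,36.0,0,
[5.12935438e-01 5.77967426e-03 1.78000000e-01 5.22000000e+01]
```

Call:
{"fn": "jog_arm", "kwargs": {"motion": [0, 14, 0, 0, 0, 0, 0, 28, 0, 0, 0, 0, 0, 43, 0, 0, 0, 0, 0, 57, 0, 0, 0, 0, 0, 57, 14, 0, 0, 0, 0, 57, 26, 0, 0, 0, -1, 57, 34, 0, 3, 0, -2, 57, 40, 0, 6, 0, -3, 57, 46, 0, 9, 0, -3, 57, 51, 0, 12, 0, -3, 57, 57, 0, 15, 0, -3, 57, 63, 0, 18, 0, -2, 57, 69, 0, 21, 0, -1, 57, 75, 0, 24, 0, 0, 57, 81, 0, 27, 0, 1, 57, 87, 0, 30, 0, 3, 57, 92, 0, 33, 0, 5, 57, 98, 0, 36, 0, 5, 57, 98, 0, 36, 0], "gripper": 0}}

```text
time_s: 5.0
position: [0.5132, 0.0061, 0.1782]
tcp_rot: [[0.791, 0.001, 0.612], [-0.612, -0.0, 0.791], [0.001, -1.0, 0.001]]
force: [0.1, 0.1, 0.6]
opening: 0.001
```

```bash
python3 - <<'E'
from h import *
for n in("scene","wrist"):
    p,d=bot.capture(n);cv2.imwrite(f"pics/{n}2.png",p[:,:,::-1])
a=cv2.imread("pics/scene2.png")[90:250,170:350];a=cv2.resize(a,None,fx=4,fy=4,interpolation=2);cv2.imwrite("pics/scene2z.png",a)
st=np.array([.5129,.0058,.178,52.2])
T=[np.r_[fing(th,.027),.178,th-90] for th in np.linspace(142.2,103.9,14)[1:]]
rows(st,T); print(T[-1])
E
```

```text
-1,-0,6,0,2.9,0,
-2,-0,11,0,5.9,0,
-3,-0,17,0,8.8,0,
-3,-0,23,0,11.8,0,
-3,-0,29,0,14.7,0,
-3,-0,35,0,17.7,0,
-2,-0,40,0,20.6,0,
-2,-0,46,0,23.6,0,
-0,-0,52,0,26.5,0,
1,-0,58,0,29.5,0,
3,-0,63,0,32.4,0,
5,-0,69,0,35.4,0,
7,-0,74,0,38.3,0,
[ 0.56376655  0.05998674  0.178      13.9       ]
```

View pics/scene2z.png

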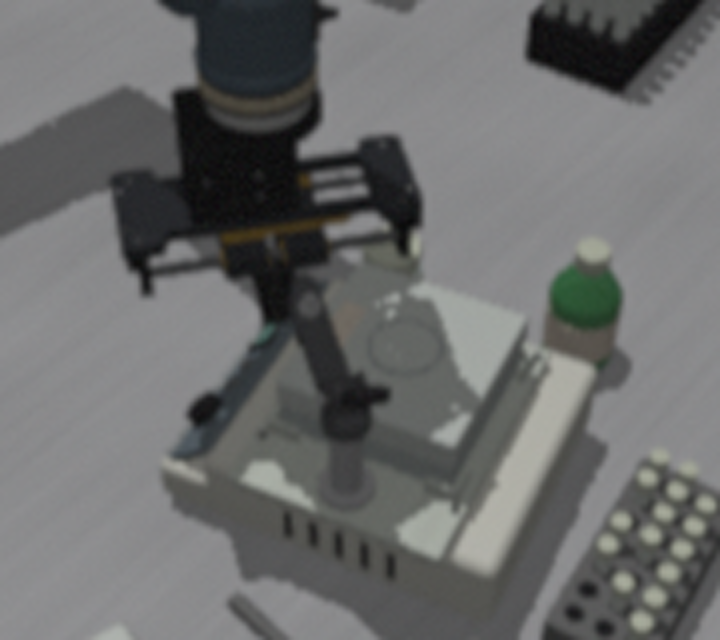

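View pics/wrist2.png

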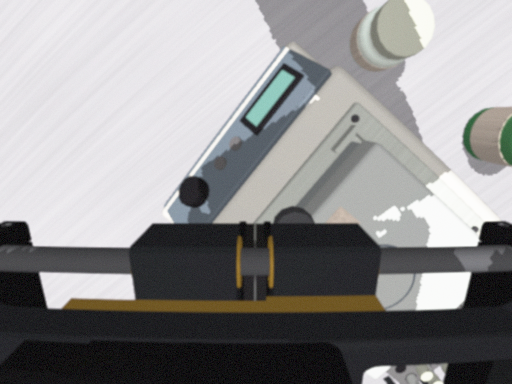

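The strap is swinging with the finger as intended; its tip is at scene px (305,300) in the zoomed view, about halfway round. I'll go on to angle 0.

Call:
{"fn": "jog_arm", "kwargs": {"motion": [-1, 0, 6, 0, 2.9, 0, -2, 0, 11, 0, 5.9, 0, -3, 0, 17, 0, 8.8, 0, -3, 0, 23, 0, 11.8, 0, -3, 0, 29, 0, 14.7, 0, -3, 0, 35, 0, 17.7, 0, -2, 0, 40, 0, 20.6, 0, -2, 0, 46, 0, 23.6, 0, 0, 0, 52, 0, 26.5, 0, 1, 0, 58, 0, 29.5, 0, 3, 0, 63, 0, 32.4, 0, 5, 0, 68, 0, 35.4, 0, 6, 0, 72, 0, 37.5, 0, 7, 0, 74, 0, 38.3, 0, 7, 0, 74, 0, 38.3, 0, 7, 0, 74, 0, 38.3, 0], "gripper": 0}}

```text
time_s: 7.1
position: [0.5639, 0.0592, 0.1776]
tcp_rot: [[0.24, 0.0, 0.971], [-0.971, 0.0, 0.24], [0.0, -1.0, 0.0]]
force: [-0.4, 0.1, -0.8]
opening: 0.005
```

```bash
python3 - <<'E'
from h import *
for n in("scene","top"):
    p,d=bot.capture(n);cv2.imwrite(f"pics/{n}3.png",p[:,:,::-1]);np.savez(f"pics/{n}3.npz",p=p,d=d)
a=cv2.imread("pics/scene3.png")[90:250,170:350];a=cv2.resize(a,None,fx=4,fy=4,interpolation=2);cv2.imwrite("pics/scene3z.png",a)
a=cv2.imread("pics/top3.png")[130:280,140:320];a=cv2.resize(a,None,fx=4,fy=4,interpolation=2);cv2.imwrite("pics/top3z.png",a)
E
```

```text
(no output)
```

View pics/scene3z.png

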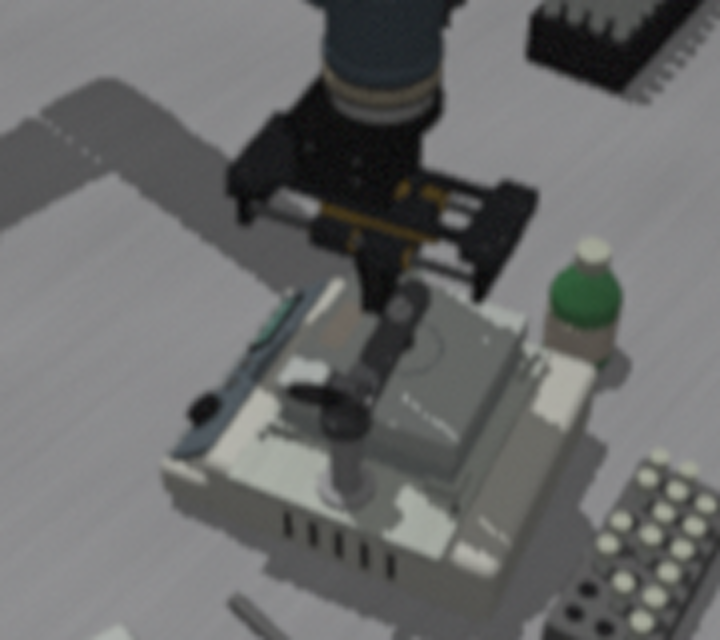

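View pics/top3z.png

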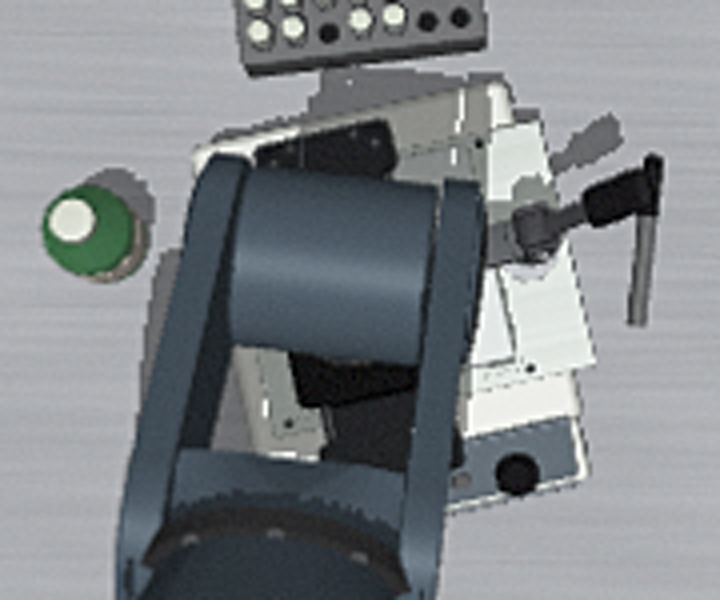

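Call:
{"fn": "jog_arm", "kwargs": {"motion": [0, 0, -8, 0, 0, 0, 0, 0, -25, 0, 0, 0, 0, -20, -35, 0, 0, 0, 0, -60, -35, 0, 0, 0, 0, -100, -35, 0, 0, 0, 10, -125, -35, 0, 0, 0, 40, -132, -25, 0, 0, 0, 80, -132, -10, 0, 0, 0, 120, -132, 5, 0, 0, 0, 160, -132, 20, 0, 0, 0, 200, -132, 27, 0, 0, 0, 225, -132, 27, 0, 0, 0, 230, -132, 27, 0, 0, 0, 230, -132, 27, 0, 0, 0], "gripper": 0}}

```text
time_s: 8.95
position: [0.6445, -0.1568, 0.3094]
tcp_rot: [[0.24, -0.001, 0.971], [-0.971, 0.001, 0.24], [-0.001, -1.0, -0.001]]
force: [0.6, -0.2, 0.2]
opening: 0.007
```

```bash
python3 - <<'E'
from h import *
np.set_printoptions(suppress=True,precision=4)
for n in("scene","top"):
    p,d=bot.capture(n);cv2.imwrite(f"pics/{n}4.png",p[:,:,::-1]);np.savez(f"pics/{n}4.npz",p=p,d=d)
a=cv2.imread("pics/scene4.png")[90:250,170:350];a=cv2.resize(a,None,fx=4,fy=4,interpolation=2);cv2.imwrite("pics/scene4z.png",a)
a=cv2.imread("pics/top4.png")[130:280,140:320];a=cv2.resize(a,None,fx=4,fy=4,interpolation=2);cv2.imwrite("pics/top4z.png",a)
p,d=np.load("pics/top4.npz").values()
v,u=np.mgrid[130:280,140:320];P=depthpts("top",np.c_[u.ravel(),v.ravel()],d[v,u].ravel()).reshape(*u.shape,3);Z=P[:,:,2]
m=((Z>.162)&(Z<.18)).astype(np.uint8)
m=cv2.morphologyEx(m,cv2.MORPH_OPEN,np.ones((3,3)))
k=max(cv2.findContours(m,0,1)[0],key=cv2.contourArea)[:,0,:]
W=plane("top",k+[140,130],.172)[:,:2]
r=cv2.minAreaRect((W*1000).astype(np.float32));print(r,cv2.boxPoints(r))
q=((Z>.205)&(Z<.262)&(P[:,:,1]<-.05)&(P[:,:,1]>-.14)).astype(np.uint8);q=cv2.morphologyEx(q,cv2.MORPH_OPEN,np.ones((3,3)))>0
Q=P[q];print(len(Q));i=np.argsort(Q[:,2]);print(Q[i[:25]].mean(0),Q[i[-25:]].mean(0))
E
```

```text
((595.4158325195312, 26.689102172851562), (24.606033325195312, 118.80317687988281), 16.774194717407227) [[566.493   80.0125]
 [600.7796 -33.7356]
 [624.3387 -26.6343]
 [590.0521  87.1138]]
219
[ 0.621  -0.0575  0.2109] [ 0.6305 -0.0935  0.2517]
```

View pics/scene4z.png

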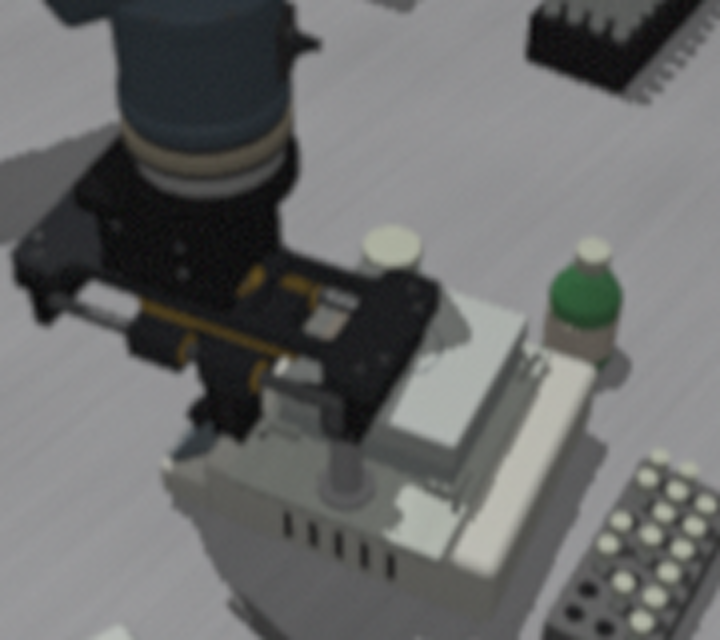

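View pics/top4z.png

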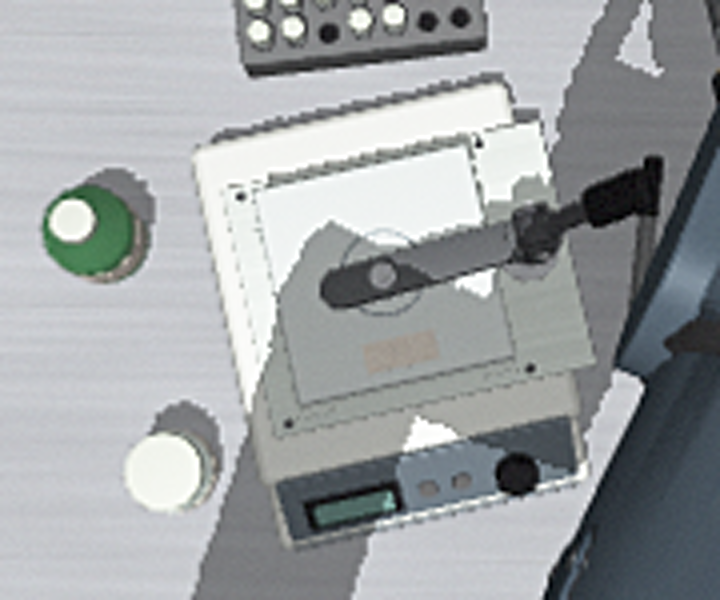

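The strap sits at 106.8°, where 103.9° is wanted, so the foot is about 4.6 mm short of centre. It's inside the ring, but there's time to nudge it about 5.5 mm further.

Call:
{"fn": "jog_arm", "kwargs": {"motion": [-30, 0, 0, 0, 0, 0, -80, 0, -17, 0, 0, 0, -130, 0, -32, 0, 0, 0, -180, 0, -52, 0, 0, 0, -220, 0, -62, 0, 0, 0, -230, 22, -62, 0, 0, 0, -230, 67, -62, 0, 0, 0, -230, 107, -62, 0, 0, 0, -230, 132, -52, 0, 0, 0, -230, 132, -35, 0, 0, 0, -230, 132, -28, 0, 0, 0, -230, 132, -25, 0, 0, 0, -230, 132, -23, 0, 0, 0, -230, 132, -21.5, 0, 0, 0, -230, 132, -21.5, 0, 0, 0, -230, 132, -37, 0, 0, 0, -230, 132, -57, 0, 0, 0, -230, 92, -62, 0, 0, 0, -230, 52, -62, 0, 0, 0, -220, 12, -62, 0, 0, 0], "gripper": 0}}

```text
time_s: 11.55
position: [0.5321, 0.0411, 0.299]
tcp_rot: [[0.24, 0.001, 0.971], [-0.971, -0.0, 0.24], [0.0, -1.0, 0.001]]
force: [0.2, 0.3, -0.9]
opening: 0.004
```

Call:
{"fn": "jog_arm", "kwargs": {"motion": [20, -12, 5, 0, 0, 0, 60, -12, 15, 0, 0, 0, 100, -12, 30, 0, 0, 0, 140, -12, 45, 0, 0, 0, 180, -12, 62, 0, 0, 0, 210, -12, 62, 0, 0, 0, 220, -12, 62, 0, 0, 0, 220, -12, 62, 0, 0, 0], "gripper": 0}}

```text
time_s: 12.55
position: [0.6447, -0.1581, 0.3084]
tcp_rot: [[0.238, -0.002, 0.971], [-0.971, 0.001, 0.238], [-0.002, -1.0, -0.001]]
force: [-0.2, -0.3, -0.3]
opening: 0.008
```

```bash
cat > m.py <<'E'
import sys
from h import *
np.set_printoptions(suppress=True,precision=4)
t=sys.argv[1]
p,d=bot.capture("top");cv2.imwrite(f"pics/top{t}.png",p[:,:,::-1])
a=p[130:280,140:320,::-1];a=cv2.resize(a,None,fx=4,fy=4,interpolation=2);cv2.imwrite(f"pics/top{t}z.png",a)
v,u=np.mgrid[130:280,140:320];P=depthpts("top",np.c_[u.ravel(),v.ravel()],d[v,u].ravel()).reshape(*u.shape,3);Z=P[:,:,2]
m=((Z>.156)&(Z<.18)).astype(np.uint8)
m=cv2.morphologyEx(m,cv2.MORPH_OPEN,np.ones((3,3)))
k=max(cv2.findContours(m,0,1)[0],key=cv2.contourArea)[:,0,:]
i=cv2.erode(m,np.ones((3,3)))>0;print("strap top z",np.median(Z[i]))
W=plane("top",k+[140,130],np.median(Z[i]))[:,:2]
r=cv2.minAreaRect((W*1000).astype(np.float32));b=cv2.boxPoints(r);print(r,b)
q=((Z>.18)&(Z<.262)&(P[:,:,1]<-.06)&(P[:,:,1]>-.14)).astype(np.uint8);q=cv2.morphologyEx(q,cv2.MORPH_OPEN,np.ones((3,3)))>0
Q=P[q]
if len(Q)>40: i=np.argsort(Q[:,1]);print(len(Q),Q[i[-25:]].mean(0),Q[i[:25]].mean(0))
s=bot.read_state();print(s["time_s"],s["position"],s["force"])
E
python3 m.py 5
```

```text
strap top z 0.17113580025237607
((598.4224243164062, 27.631511688232422), (24.583782196044922, 117.38727569580078), 14.23741626739502) [[572.0729  81.4993]
 [600.9432 -32.2824]
 [624.7719 -26.2363]
 [595.9017  87.5454]]
183 [ 0.6242 -0.0645  0.2205] [ 0.6277 -0.0966  0.25  ]
12.6 [ 0.6446 -0.1571  0.3088] [ 0.3544  0.8304 -0.0628]
```

View pics/top5z.png

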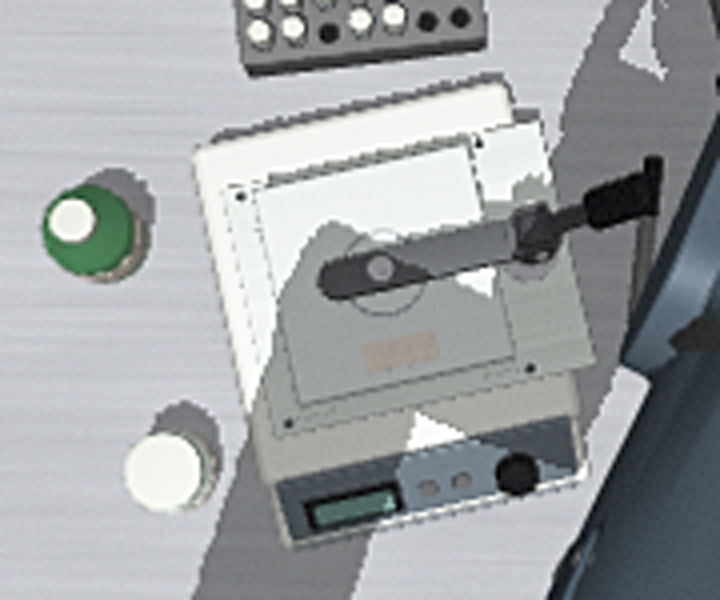

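```bash
python3 - <<'E'
import numpy as np
def r(phi,rho=72,up=0):
    p=np.radians(phi);h=rho*np.cos(p)-5.5*np.sin(p);z=186+rho*np.sin(p)+5.5*np.cos(p)+up
    print(phi,up,"%.0f,%.0f,0,0,0,0"%(h-9.5-120,310-22-z))
r(48.5,up=25);r(48.5,up=12)
for f in np.arange(48,-1,-4):r(f)
for u in(-1,-2,-3):r(0,up=u)
E
```

```text
48.5 25 -86,19,0,0,0,0
48.5 12 -86,32,0,0,0,0
48 0 -85,45,0,0,0,0
44 0 -82,48,0,0,0,0
40 0 -78,52,0,0,0,0
36 0 -74,55,0,0,0,0
32 0 -71,59,0,0,0,0
28 0 -69,63,0,0,0,0
24 0 -66,68,0,0,0,0
20 0 -64,72,0,0,0,0
16 0 -62,77,0,0,0,0
12 0 -60,82,0,0,0,0
8 0 -59,87,0,0,0,0
4 0 -58,91,0,0,0,0
0 0 -58,96,0,0,0,0
0 -1 -58,98,0,0,0,0
0 -2 -58,98,0,0,0,0
0 -3 -58,100,0,0,0,0
```

Call:
{"fn": "jog_arm", "kwargs": {"motion": [-30, 0, 0, 0, 0, 0, -70, 0, 0, 0, 0, 0, -86, 10, 0, 0, 0, 0, -86, 32, 0, 0, 0, 0, -85, 45, 0, 0, 0, 0, -82, 48, 0, 0, 0, 0, -78, 52, 0, 0, 0, 0, -74, 55, 0, 0, 0, 0, -71, 59, 0, 0, 0, 0, -69, 63, 0, 0, 0, 0, -66, 68, 0, 0, 0, 0, -64, 72, 0, 0, 0, 0, -62, 77, 0, 0, 0, 0, -60, 82, 0, 0, 0, 0, -59, 87, 0, 0, 0, 0, -58, 91, 0, 0, 0, 0, -58, 95, 0, 0, 0, 0, -58, 97, 0, 0, 0, 0, -58, 98, 0, 0, 0, 0, -58, 98, 0, 0, 0, 0], "gripper": 0}}

```text
time_s: 15.1
position: [0.6315, -0.1014, 0.2132]
tcp_rot: [[0.24, 0.001, 0.971], [-0.971, -0.0, 0.24], [0.0, -1.0, 0.001]]
force: [-3.7, 3.2, 10.1]
opening: -0.001
```

```bash
python3 - <<'E'
from h import *
s=bot.read_state();print(s["force"],s["position"])
p,d=bot.capture("scene");cv2.imwrite("pics/s6.png",cv2.resize(p[90:250,170:350,::-1],None,fx=4,fy=4,interpolation=2))
E
```

```text
[-3.72724135  3.23149608 10.06019006] [ 0.63151743 -0.10139131  0.21324159]
```

View pics/s6.png

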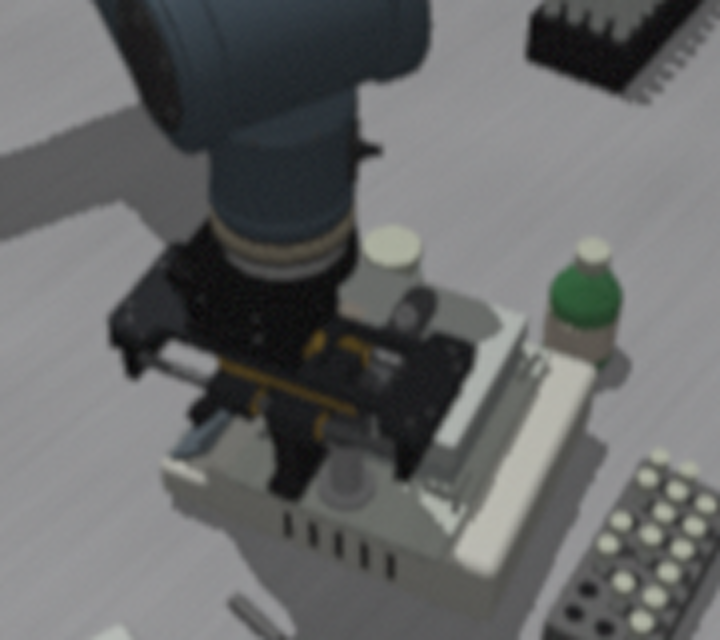

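Call:
{"fn": "jog_arm", "kwargs": {"motion": [0, 1, 0, 0, 0, 0, 0, 2, 0, 0, 0, 0, 0, 3, 0, 0, 0, 0, 0, 3, 0, 0, 0, 0], "gripper": 0}}

```text
time_s: 15.65
position: [0.6318, -0.1015, 0.2127]
tcp_rot: [[0.24, 0.003, 0.971], [-0.971, -0.001, 0.24], [0.002, -1.0, 0.002]]
force: [-5.9, 3.9, 20.7]
opening: 0.008
```

Force doubled for only 0.5 mm of travel, so the lever is on its stop. I'll lift off and check.

Call:
{"fn": "jog_arm", "kwargs": {"motion": [0, -3, 0, 0, 0, 0, 0, -10, 0, 0, 0, 0, 0, -30, 0, 0, 0, 0, 0, -60, 0, 0, 0, 0, 15, -90, 0, 0, 0, 0, 50, -100, 0, 0, 0, 0, 90, -100, 0, 0, 0, 0, 125, -100, 0, 0, 0, 0, 130, -100, 0, 0, 0, 0, 130, -100, 0, 0, 0, 0], "gripper": 0}}

```text
time_s: 16.9
position: [0.6623, -0.2279, 0.3078]
tcp_rot: [[0.239, -0.001, 0.971], [-0.971, 0.0, 0.239], [-0.001, -1.0, -0.001]]
force: [-0.2, 0.1, -0.4]
opening: 0.006
```

```bash
python3 m.py 7; python3 - <<'E'
from h import *
p,d=bot.capture("scene");cv2.imwrite("pics/s7.png",cv2.resize(p[90:250,170:350,::-1],None,fx=4,fy=4,interpolation=2))
E
```

```text
strap top z 0.16673855981753394
((598.545166015625, 26.982521057128906), (24.69109344482422, 119.08711242675781), 14.235543251037598) [[571.9365  81.6618]
 [601.221  -33.7685]
 [625.1539 -27.6968]
 [595.8693  87.7336]]
248 [ 0.6223 -0.0651  0.19  ] [ 0.633  -0.1215  0.1898]
16.95 [ 0.6622 -0.2271  0.308 ] [0.1913 0.1856 0.2708]
```

View pics/s7.png

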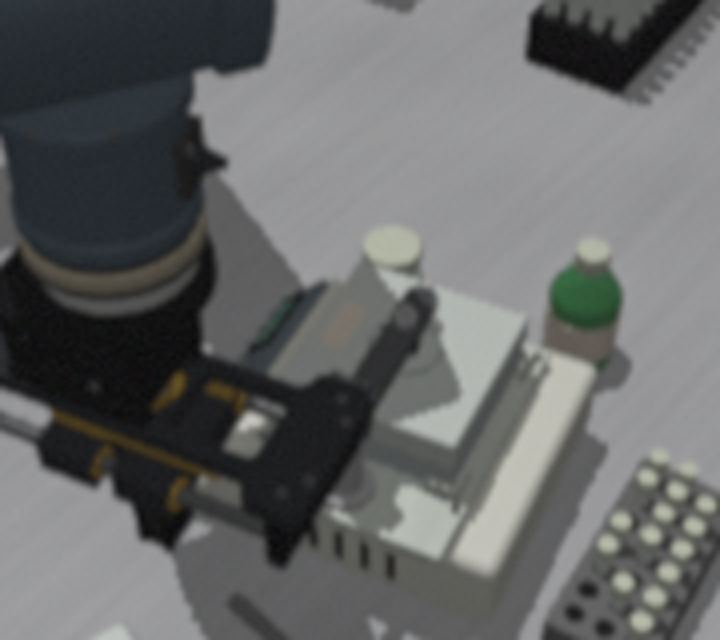

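View pics/top7z.png

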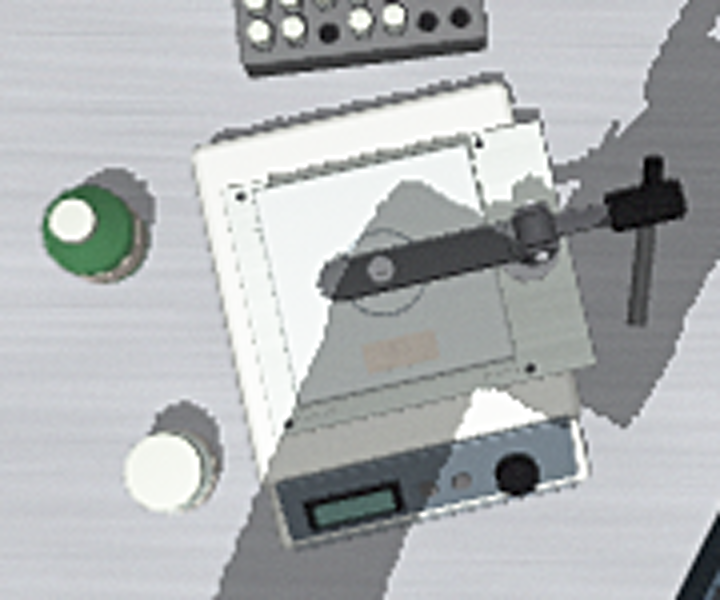

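The lever is level at 190 mm at both ends and the strap top has dropped to 166.7 mm (166.5 expected). The spindle, at top-view px (381,268), is inside the ring. The bottle, jar, pen and rack haven't moved.

```bash
python3 -c "
from rig import bot
print(bot.hand_in())"
```

```text
the job is handed in; nothing more can be done
None
```

The box is clamped down and the job is handed in, at about 17 s of the 51 s allowed. I pushed the strap round with the closed fingers, then pushed the cam lever down to its stop.

- **Strap:** The first push left it about 3° short, so I nudged it a little further. It ended at 14.2° against a shaker yaw of 13.9°, which puts the foot about 1 mm from the ring's centre.
- **Lever:** The final extra push raised the upward force from 10 N to 21 N for only 0.5 mm of travel, so it was on its stop. After I let go, both ends of the lever measured 190 mm high (191.5 mm expected when level).
- **Clamping:** The strap's top dropped from 171 mm to 166.7 mm, against an expected 166.5 mm when clamped. I couldn't see the foot under the strap, so its contact with the lid is inferred from that height.
- **Surroundings:** In the last pictures the box sits in its place, and the bottle, jar, pen and rack look unmoved. The gripper was clear of everything.

No check failed at the end. The only mismatch was the short first push: the closed fingers are thinner than I assumed.

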